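Sweep the stray bungs into the catch fence

ROBOT

A 7-joint arm with a two-finger parallel gripper is mounted at the origin on a cart in front of the work surface, level with it; the furniture and walls round the work are solid. World frame = base frame: x ahead of the robot, y to its left, z up, the work surface at z = 0. Lengths are in m, angles in rad, forces in N, time in s.
With the tool pointing down it reaches from about 0.4 to 0.85 m from the base axis. Payload 10.4 kg.
Tool frame: the origin (TCP) lies on the centre line of the jaws, within the pads' length; the fingertips stand 17 mm ahead of it and the grasp point (between the pads) lies 2 mm behind it; z points along the fingers, y is the line along which they close (so a half turn about z gives the same grasp; the last joint's range is limited). The gripper opens to 85 mm and grips with 20 to 120 N. Pads are 22 mm wide; open, the fingers measure 114 mm over their backs; the gripper's body (76 mm by 85 mm) begins 54 mm behind the grasp point. The pads swing forward as they close: fully open they stand 13 mm farther back than shut.
Start: joints at [1.114, 0.332, -0.065, 1.46, 0.022, 1.35, -0.088], TCP at [0.263, -0.567, 0.248] pointing down, gripper open.
Joint ranges: [-2.6, 2.6], [-0.5, 2.12], [-1.47, 1.34], [0.16, 2.42], [-1.27, 4.41], [0.06, 2.06], [-2.6, 2.6]. Speed limits (rad/s): [2.22, 2.22, 2.79, 2.79, 3.14, 3.14, 3.14].

INTERFACE

Orientations are given as a unit quaternion [x, y, z, w].
In Python, from workcell import sensors, imaging, order, spotter gives the robot as it stands. The module is installed in compiled form; this text tells all that it offers.
- The arm moves only by the shell command python3 -m inch 'ROWS' [FORCE]. ROWS is JSON, a list that holds one entry, the list of rows, each a list of 7 numbers: the shift along the tool's x, y, z in m, then the turn, a rotation vector about the tool's x, y, z in rad, then the closure, from -1 (fully open) to 1 (shut). In form: [[[x, y, z, ax, ay, az, hand], ...]]. A call has 1 to 10 rows; each row is the pose to reach, as a shift and turn from the pose commanded when the call began, along the tool's axes at that moment; what a row does not reach only later rows make up. A row lasts 1/10 s, in which the tool goes at most 50 mm and 8.59 degrees, less where a joint would pass 70% of its speed; a pose out of reach is approached as far as the arm can. A call with a gripper value outside its range is refused whole. The fingers move at their own pace and stop on an object; FORCE is the grip in N (left out, the last holds). Time passes only in rows, so rows that repeat a pose let the fingers close. It gives the time, the measured TCP pose, the force, the opening and the grip force at its end, in the units of the state.
- sensors.get_obs(): the state, without advancing time (a new reading comes with each control period).
- imaging.camera(name): name is "scene" or "top" or "wrist"; returns the picture (420x560x3 uint8, blue, green, red); there is no depth.
- imaging.calibration(name): a dict with "mtx" (3x3 intrinsics, pixels), "R" (3x3) and "t" (3): a world point X has camera coordinates R X + t; the wrist camera has in their place "tool_from_camera" (4x4, takes a point from camera to tool coordinates, whose origin is the TCP and whose axes are the flange's). Camera axes: x right, y down, z forward; pixel columns grow to the right and rows downward; lengths in m; the calibration is good to about 2 mm. The wrist camera is an equidistant fisheye: a pixel r from the principal point sees the ray r / f radians off the axis. A picture is of the moment at which its call begins: read the wrist's pose just before it. calibration takes no time and is no camera call.
- order.hand_in(): hands the job in; it is judged then, once.
Trained networks look in the newest picture that a camera, given by its name, has taken for a name from the list of things; names that differ only in an ending like _2 or _b are one class to them, and where a whole thing is asked for, a point or a joint stands for the part that bears it (a point fixed in the world has none). Each returns a list of dicts, best first, with "conf" (0 to 1); they miss things now and then, are a little off and sometimes report something else, mostly with a low value. They report only what shows in the picture. A call takes as long as a camera call.
- spotter.look_for(label, camera): "pixel" ([column, row] in pixels, amid what is visible of it).
The state is a dict: "clock": time; "joint_pos": joint angles; "joint_velocities": joint speeds; "tau": joint torques, N m; "position": TCP position; "ee_rot": TCP orientation; "ft_force": force on the tool from outside, world axes, zero at the start; "torque": the same for the moment, N m; "grip_width": opening from 0.0 (shut) to 1.0 (fully open); "grasp_force": force on a finger pad.
Only numpy, scipy, OpenCV 4.12 (cv2) and the standard library are available. Lean on these libraries where they do the work, as an engineer would, in place of code of your own. Each camera call takes 0.05 s, during which the arm holds its last target. There are 200 camera calls.

TASK

Three rubber bungs are scattered on the worktop in front of the open side of the low three-sided steel fence. Sweep all three along the worktop with the fingertips until every bung lies wholly inside the fence, only pushing them and never lifting one off the worktop. Leave the brass hose adapter and the capped vial that stand among the work where they are, and do not shift the timer, the tape roll or the petri dish either.

Things in the scene. Friction and masses are not known exactly. Their poses are not given: they have to be found in the camera images.
- catch_fence: low three-sided fence of bare sheet steel, fixed on the worktop, no floor, turned a little; walls 3 mm thick, 31 mm high; outer flange 16 mm wide, 4 mm high. Origin: on the worktop, middle of the open side; own +y points out of the open side towards the bungs, own x along the opening. Inside: x -0.100 to +0.100, y -0.110 (back wall) to 0
- bung_a: dark red rubber bung, a stubby plug 27 mm across and 22 mm high, standing on the worktop in front of the fence's open side; 12 to 30 g; slides, does not roll while standing. Origin: centre of its underside, z up
- bung_b: dark red rubber bung, a stubby plug 27 mm across and 22 mm high, standing on the worktop in front of the fence's open side; 12 to 30 g; slides, does not roll while standing. Origin: centre of its underside, z up
- bung_c: dark red rubber bung, a stubby plug 27 mm across and 22 mm high, standing on the worktop in front of the fence's open side; 12 to 30 g; slides, does not roll while standing. Origin: centre of its underside, z up
- brass_adapter: brass hose adapter standing upright between the bungs, 23 mm across its hexagon, 44 mm high, easily tipped; to be left alone. Origin: centre of its underside
- vial: white sample vial with a screw cap, 35 mm across, 54 mm high, standing beyond the bungs as seen from the fence; to be left alone. Origin: centre of its underside
- vacuum_pump: beige box-shaped vacuum pump, box 288 mm deep (x), 213 mm wide (y), 285 mm high with its top fitting, the box centred 10 mm behind (+x of) the origin, knob sticking out 20 mm in front, standing fixed at the right rear beyond the fence; keep clear. Origin: on the worktop, axes as the world
- timer: small white kitchen-style timer with three buttons, 62x66x19 mm, lying to the left of the work; to be left alone. Origin: centre of its underside
- tape_roll: roll of tan tape lying flat, 76 mm across, 19 mm high, left of the work; to be left alone. Origin: centre of its underside
- petri_0: clear petri dish, 69 mm across, 12 mm high, left of the work; to be left alone. Origin: centre of its underside

How it is judged:
By the outcome, as a careful person would: the job done as asked, in the order asked, and still so for the second after the job is handed in, with the robot touching nothing.
It also fails if it takes over 51 s, if anything falls off the work surface, if the arm or the gripper's body presses on something with over 40 N, if the wrist force passes 120 N, or if a joint passes its speed limit or range.

## Working session

There is one attempt and no reset: what is moved stays moved. The work goes in short steps, Python scripts to look and compute and a shell command to move; the robot and the scene stay as the last step left them, time stands still between calls to the robot, and variables do not carry over. Pictures are saved under pics/ and viewed, at most 10 in all, crops included, and the job is handed in when it is done.

```bash
mkdir -p pics
cat > h.py <<'E'
import numpy as np,cv2
from workcell import sensors,imaging,order,spotter
def px2w(cam,p,z):
    c=imaging.calibration(cam);K,R,t=[np.array(c[k],float) for k in('mtx','R','t')]
    d=R.T@np.linalg.inv(K)@np.array([p[0],p[1],1.]);o=-R.T@t
    return (o+d*(z-o[2])/d[2])[:2]
E
python3 - <<'E'
from h import *
for c in('top','scene'):
    cv2.imwrite(f'pics/{c}0.png',imaging.camera(c))
for l,z in(('bung_a',.011),('brass_adapter',.022),('vial',.027),('catch_fence',.015),('timer',.01),('tape_roll',.01),('petri_0',.006)):
    for r in spotter.look_for(l,'top')[:4]: print(l,np.round(r['pixel']),round(r['conf'],2),px2w('top',r['pixel'],z).round(3))
o=sensors.get_obs();print(o['clock'],o['position'],o['ee_rot'],o['joint_pos'])
E
```

```text
bung_a [271. 243.] 0.59 [0.473 0.025]
bung_a [254. 205.] 0.5 [0.587 0.074]
bung_a [268. 190.] 0.41 [0.634 0.032]
vial [222. 230.] 0.56 [0.512 0.167]
catch_fence [336. 210.] 0.77 [ 0.567 -0.172]
timer [188. 205.] 0.97 [0.59  0.275]
tape_roll [175. 244.] 0.63 [0.474 0.309]
petri_0 [142. 220.] 0.93 [0.548 0.41 ]
0.45 [ 0.26273169 -0.56707591  0.24825318] [ 9.76565497e-01  2.15220416e-01  1.27378050e-05 -3.72250689e-05] [ 1.11438588  0.33227106 -0.06471999  1.46018364  0.02157586  1.349897
 -0.088494  ]
```

View pics/top0.png

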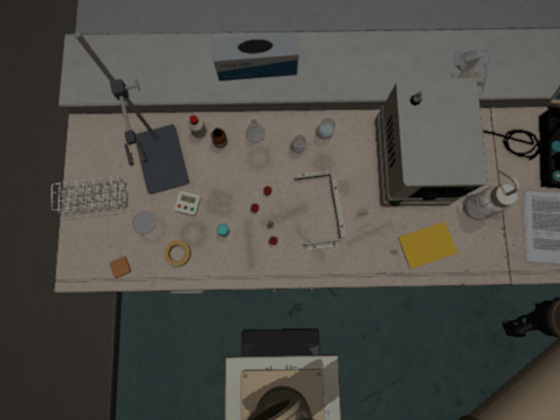

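View pics/scene0.png

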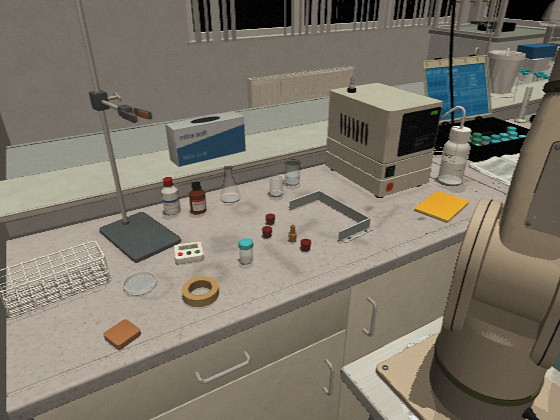

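Run:
```python
from h import *
im=cv2.imread('pics/top0.png')[165:260,210:350]
cv2.imwrite('pics/crop.png',cv2.resize(im,None,fx=5.7,fy=5.7,interpolation=cv2.INTER_CUBIC))
b=im.astype(int);m=((b[...,2]>60)&(b[...,1]<35)&(b[...,0]<35)).astype(np.uint8)
n,_,s,c=cv2.connectedComponentsWithStats(m)
for i in range(1,n):
    if s[i,4]>8:
        p=c[i]+[210,165];print(s[i,4],p.round(1),px2w('top',p,.015).round(3))
for p in((295,178.5),(331,175),(342,240),(305,247)): print(p,px2w('top',p,.03).round(3))
print(px2w('top',(270,224.5),.03))
```

```text
38 [267.1 190.1] [0.632 0.034]
37 [254.4 207.6] [0.579 0.073]
40 [272.9 240.2] [0.48  0.019]
(295, 178.5) [ 0.663 -0.05 ]
(331, 175) [ 0.672 -0.159]
(342, 240) [ 0.475 -0.183]
(305, 247) [ 0.456 -0.074]
[0.52422136 0.02671746]
```

View pics/crop.png

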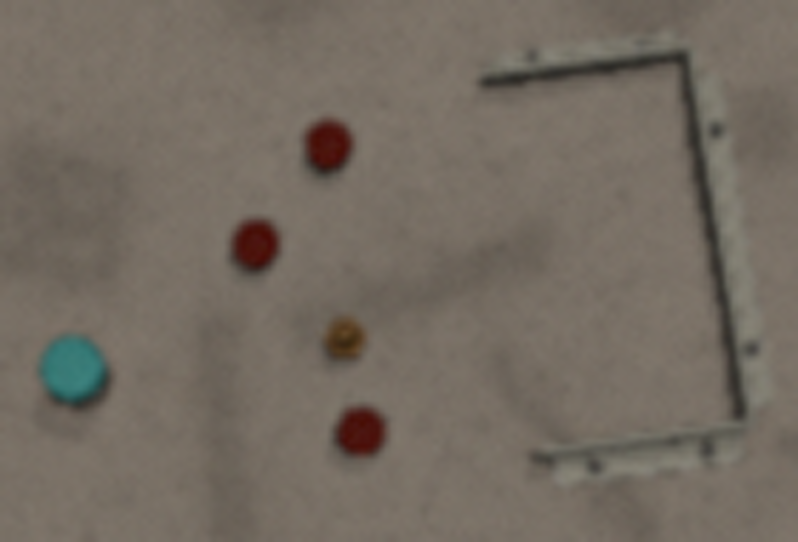

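```bash
cat >> h.py <<'E'
from scipy.spatial.transform import Rotation as Ro
F0=np.array([.561,-.060]);FX=np.array([.994,.105]);FX/=np.linalg.norm(FX);FY=np.array([-FX[1],FX[0]])
def f2w(x,y): return F0+x*FX+y*FY
def w2f(p): return np.array([(p-F0)@FX,(p-F0)@FY])
def go(xyz,yaw=np.arctan2(FY[1],FY[0]),ref=None):
    "shift and turn in tool axes to world xyz, tool x heading yaw, tool down; ref = (pos,quat)"
    o=sensors.get_obs();p,q=ref or (o['position'],o['ee_rot'])
    R=Ro.from_quat(q);c,s=np.cos(yaw),np.sin(yaw)
    G=Ro.from_matrix(np.array([[c,s,0],[s,-c,0],[0,0,-1.]]))
    print(R.inv().apply(np.array(xyz)-p).round(4),(R.inv()*G).as_rotvec().round(3))
E
python3 - <<'E'
from h import *
for p in((294.7,179.4),(330.2,174.6),(339.5,238.3),(303.9,245.2)): print(px2w('top',p,.031).round(3))
for n,p in dict(b1=(.632,.034),b2=(.579,.073),b3=(.48,.019),ad=(.524,.027),vial=px2w('top',(222.8,229.6),.054)).items(): print(n,w2f(np.array(p)).round(3))
go([.56,.10,.25])
E
```

```text
[ 0.66  -0.049]
[ 0.673 -0.157]
[ 0.48  -0.176]
[ 0.461 -0.071]
b1 [0.08  0.086]
b2 [0.032 0.13 ]
b3 [-0.072  0.087]
ad [-0.028  0.09 ]
vial [-0.029  0.227]
[ 0.5501 -0.4803 -0.0017] [-0.    -0.    -1.242]
```

```bash
python3 -m inch '[[[0.02,-0.018,0,0,0,-0.05,0.7],[0.05,-0.042,0,0,0,-0.12,0.7],[0.08,-0.07,0,0,0,-0.19,0.7],[0.11,-0.098,0,0,0,-0.26,0.7],[0.14,-0.126,0,0,0,-0.33,0.7],[0.17,-0.152,0,0,0,-0.4,0.7],[0.2,-0.178,0,0,0,-0.47,0.7],[0.23,-0.204,0,0,0,-0.54,0.7],[0.26,-0.23,0,0,0,-0.6,0.7],[0.285,-0.25,0,0,0,-0.65,0.7]]]' && python3 -c "
from h import *
go([.56,.10,.25])"
```

```text
clock: 1.45
position: [0.4169, -0.2183, 0.2486]
ee_rot: [0.856, 0.517, 0.0, 0.0]
ft_force: [0.2, -0.1, 0.6]
grip_width: 0.153
grasp_force: 0.0
[ 0.3483 -0.0212 -0.0014] [ 0.001  0.    -0.588]
```

```bash
python3 -m inch '[[[0.035,-0.002,0,0,0,-0.06,0.7],[0.07,-0.004,0,0,0,-0.12,0.7],[0.105,-0.006,0,0,0,-0.18,0.7],[0.14,-0.008,0,0,0,-0.24,0.7],[0.175,-0.01,0,0,0,-0.3,0.7],[0.21,-0.012,0,0,0,-0.36,0.7],[0.245,-0.015,0,0,0,-0.42,0.7],[0.28,-0.017,0,0,0,-0.48,0.7],[0.3,-0.02,0,0,0,-0.54,0.7],[0.32,-0.02,0,0,0,-0.58,0.7]]]'
python3 - <<'E'
from h import *
o=sensors.get_obs()
im=imaging.camera('wrist');cv2.imwrite('pics/w0.png',im)
c=imaging.calibration('wrist');T=np.array(c['tool_from_camera']);K=np.array(c['mtx']);print(K,T.round(3))
R=Ro.from_quat(o['ee_rot']).as_matrix()
def wp(p,z):
    d=(np.array(p)-K[:2,2])/K[[0,1],[0,1]];r=np.linalg.norm(d);v=np.r_[d/r*np.sin(r),np.cos(r)]
    d=R@T[:3,:3]@v;C=R@T[:3,3]+o['position'];return (C+d*(z-C[2])/d[2])[:2]
for l,z in(('bung_a',.015),('brass_adapter',.022),('vial',.04)):
    for r in spotter.look_for(l,'wrist')[:4]:
        w=wp(r['pixel'],z);print(l,np.round(r['pixel']),round(r['conf'],2),w.round(3),w2f(w).round(3))
print(o['clock'],o['position'],o['ee_rot'],o['grip_width'])
E
```

```text
clock: 2.45
position: [0.5484, 0.0727, 0.2484]
ee_rot: [0.672, 0.741, -0.0, 0.0]
ft_force: [0.9, 0.3, 0.3]
grip_width: 0.148
grasp_force: 0.0
[[325.1922621    0.         279.84421233]
 [  0.         325.1922621  207.5491365 ]
 [  0.           0.           1.        ]] [[ 0.001 -0.951 -0.31   0.081]
 [ 1.     0.001 -0.     0.   ]
 [ 0.    -0.31   0.951 -0.126]
 [ 0.     0.     0.     1.   ]]
bung_a [305. 181.] 0.77 [0.578 0.071] [0.03  0.129]
bung_a [219. 216.] 0.73 [0.481 0.019] [-0.071  0.087]
bung_a [251.  90.] 0.25 [0.507 0.167] [-0.029  0.231]
brass_adapter [259. 216.] 0.65 [0.529 0.027] [-0.022  0.089]
vial [252.  90.] 0.6 [0.511 0.167] [-0.026  0.231]
2.45 [0.54842614 0.07271504 0.24835236] [ 6.71977667e-01  7.40571401e-01 -1.01774984e-04  6.85460078e-05] 0.14816749733776702
```

View pics/w0.png

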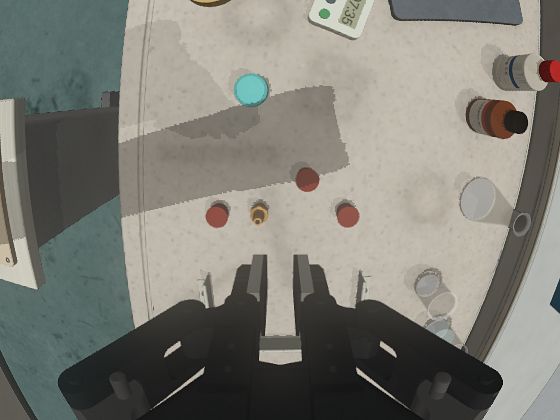

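Run:
```python
from h import *
o=sensors.get_obs();print(o['clock'],o['position'],w2f(o['position'][:2]).round(4))
go([*f2w(.031,.175),.024])
```

```text
2.65 [0.54818961 0.07117221 0.2481209 ] [0.001  0.1318]
[0.0436 0.0295 0.2241] [-0.001  0.    -0.012]
```

```bash
python3 -m inch '[[[0.02,0.015,0.02,0,0,-0.012,0.7],[0.044,0.03,0.05,0,0,-0.012,0.7],[0.044,0.03,0.085,0,0,-0.012,0.7],[0.044,0.03,0.12,0,0,-0.012,0.7],[0.044,0.03,0.15,0,0,-0.012,0.7],[0.044,0.03,0.18,0,0,-0.012,0.7],[0.044,0.03,0.2,0,0,-0.012,0.7],[0.044,0.03,0.215,0,0,-0.012,0.7],[0.044,0.03,0.223,0,0,-0.012,0.7],[0.044,0.03,0.223,0,0,-0.012,0.7]]]'
python3 - <<'E'
from h import *
o=sensors.get_obs();print(o['clock'],o['position'],w2f(o['position'][:2]).round(4))
go([*f2w(.031,.06),.024])
E
```

```text
clock: 3.65
position: [0.5739, 0.1175, 0.0248]
ee_rot: [0.669, 0.743, -0.0, -0.0]
ft_force: [0.4, 0.6, 0.3]
grip_width: 0.151
grasp_force: 0.0
3.65 [0.57386157 0.11754719 0.02481867] [0.0314 0.1752]
[-0.1152 -0.0003  0.0009] [-0.001  0.    -0.001]
```

```bash
python3 -m inch '[[[-0.01,0,0.001,0,0,0,0.7],[-0.02,0,0.001,0,0,0,0.7],[-0.032,0,0.001,0,0,0,0.7],[-0.044,0,0.001,0,0,0,0.7],[-0.056,0,0.001,0,0,0,0.7],[-0.068,0,0.001,0,0,0,0.7],[-0.08,0,0.001,0,0,0,0.7],[-0.092,0,0.001,0,0,0,0.7],[-0.104,0,0.001,0,0,0,0.7],[-0.115,0,0.001,0,0,0,0.7]]]' && python3 -m inch '[[[-0.012,-0.003,0,0,0,0,0.7],[-0.024,-0.006,0,0,0,0,0.7],[-0.036,-0.009,0,0,0,0,0.7],[-0.048,-0.012,0,0,0,0,0.7],[-0.06,-0.015,0,0,0,0,0.7],[-0.072,-0.018,0,0,0,0,0.7],[-0.084,-0.021,0,0,0,0,0.7],[-0.094,-0.023,0,0,0,0,0.7],[-0.1,-0.025,0,0,0,0,0.7],[-0.1,-0.025,0,0,0,0,0.7]]]'
python3 - <<'E'
from h import *
o=sensors.get_obs();print(o['clock'],o['position'],w2f(o['position'][:2]).round(4))
cv2.imwrite('pics/t1.png',cv2.resize(imaging.camera('top')[165:260,210:350],None,fx=5.7,fy=5.7,interpolation=cv2.INTER_CUBIC))
E
```

```text
clock: 4.65
position: [0.5863, 0.0027, 0.0243]
ee_rot: [0.669, 0.743, -0.0, 0.0]
ft_force: [-0.3, 1.1, -0.3]
grip_width: 0.15
grasp_force: 0.1
clock: 5.65
position: [0.5716, -0.0993, 0.0243]
ee_rot: [0.67, 0.743, -0.0, 0.0]
ft_force: [0.1, 0.0, 0.1]
grip_width: 0.149
grasp_force: 0.0
5.65 [ 0.57158709 -0.09932592  0.02425535] [ 0.0064 -0.0402]
```

View pics/t1.png

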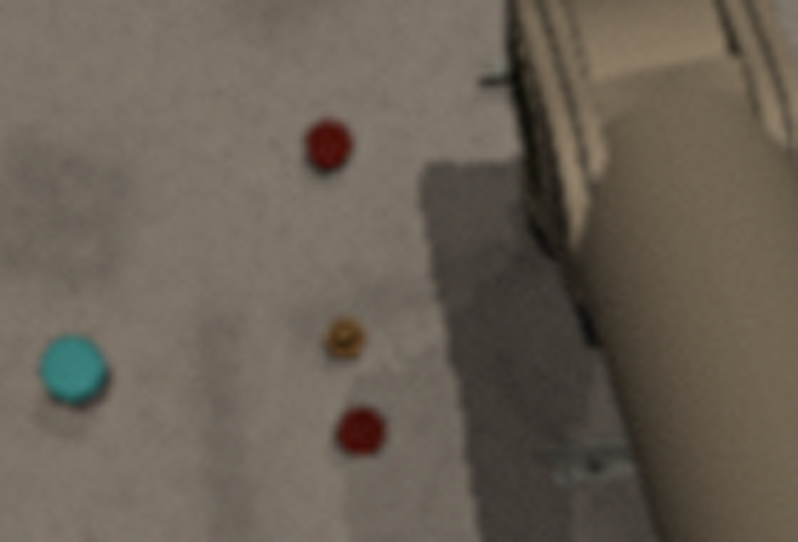

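```bash
python3 -m inch '[[[0.01,0,-0.01,0,0,0,0.7],[0.015,0,-0.05,0,0,0,0.7],[0.02,0,-0.09,0,0,0,0.7],[0.05,0.015,-0.1,0,0,0,0.7],[0.085,0.035,-0.1,0,0,0,0.7],[0.12,0.055,-0.1,0,0,0,0.7],[0.15,0.07,-0.1,0,0,0,0.7],[0.17,0.075,-0.1,0,0,0,0.7],[0.177,0.075,-0.1,0,0,0,0.7],[0.177,0.075,-0.1,0,0,0,0.7]]]'
python3 - <<'E'
from h import *
o=sensors.get_obs();print(o['clock'],o['position'],w2f(o['position'][:2]).round(4))
go([*f2w(.081,.136),.024])
cv2.imwrite('pics/w1.png',imaging.camera('wrist'))
im=imaging.camera('top');cv2.imwrite('pics/t2.png',cv2.resize(im[165:260,210:350],None,fx=5.7,fy=5.7,interpolation=cv2.INTER_CUBIC))
for r in spotter.look_for('bung_a','top')[:4]:
    w=px2w('top',r['pixel'],.015);print(r['conf'],w,w2f(w).round(3))
E
```

```text
clock: 6.7
position: [0.6272, 0.0877, 0.1248]
ee_rot: [0.668, 0.744, 0.0, -0.0]
ft_force: [0.1, -0.9, 0.6]
grip_width: 0.148
grasp_force: 0.0
6.7 [0.62720564 0.08771883 0.12476455] [0.0814 0.1399]
[-0.004  -0.0004  0.1008] [ 0.    -0.     0.003]
```

View pics/t2.png

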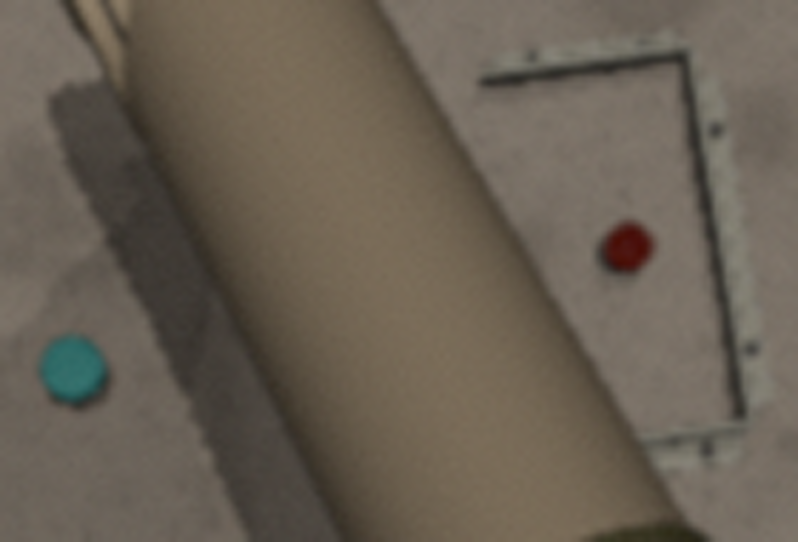

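```bash
python3 -m inch '[[[0,0,0.03,0,0,0,0.7],[0,0,0.06,0,0,0,0.7],[0,0,0.085,0,0,0,0.7],[0,0,0.098,0,0,0,0.7],[0,0,0.1,0,0,0,0.7],[-0.01,0,0.1,0,0,0,0.7],[-0.02,0,0.1,0,0,0,0.7],[-0.03,0,0.1,0,0,0,0.7],[-0.04,-0.001,0.1,0,0,0,0.7],[-0.05,-0.003,0.1,0,0,0,0.7]]]' && python3 -m inch '[[[-0.012,-0.003,0,0,0,0,0.7],[-0.024,-0.006,0,0,0,0,0.7],[-0.036,-0.009,0,0,0,0,0.7],[-0.048,-0.012,0,0,0,0,0.7],[-0.06,-0.014,0,0,0,0,0.7],[-0.072,-0.017,0,0,0,0,0.7],[-0.084,-0.02,0,0,0,0,0.7],[-0.096,-0.022,0,0,0,0,0.7],[-0.106,-0.023,0,0,0,0,0.7],[-0.11,-0.023,0,0,0,0,0.7]]]'
python3 - <<'E'
from h import *
o=sensors.get_obs();print(o['clock'],o['position'],w2f(o['position'][:2]).round(4))
E
```

```text
clock: 7.85
position: [0.6304, 0.0343, 0.0248]
ee_rot: [0.669, 0.743, 0.0, 0.0]
ft_force: [-0.4, 1.0, -0.0]
grip_width: 0.152
grasp_force: 0.1
clock: 8.85
position: [0.6187, -0.0778, 0.0242]
ee_rot: [0.67, 0.743, -0.0, 0.0]
ft_force: [0.8, 0.1, -0.2]
grip_width: 0.149
grasp_force: 0.1
8.85 [ 0.6186877  -0.07784099  0.02424145] [ 0.0555 -0.0238]
```

```bash
python3 -m inch '[[[0.01,0,-0.01,0,0,0,0.7],[0.015,0,-0.05,0,0,0,0.7],[0.02,0,-0.09,0,0,0,0.7],[0.04,-0.02,-0.1,0,0,0,0.7],[0.07,-0.045,-0.1,0,0,0,0.7],[0.1,-0.07,-0.1,0,0,0,0.7],[0.13,-0.095,-0.1,0,0,0,0.7],[0.15,-0.115,-0.1,0,0,0,0.7],[0.162,-0.129,-0.1,0,0,0,0.7],[0.162,-0.129,-0.1,0,0,0,0.7]]]'
python3 - <<'E'
from h import *
o=sensors.get_obs();print(o['clock'],o['position'],w2f(o['position'][:2]).round(4))
im=imaging.camera('wrist');cv2.imwrite('pics/w2.png',im)
im=imaging.camera('top');cv2.imwrite('pics/t3.png',im)
for r in spotter.look_for('bung_a','top')[:4]:
    w=px2w('top',r['pixel'],.015);print(r['conf'],w,w2f(w).round(3))
go([*f2w(-.073,.136),.024])
E
```

```text
clock: 9.85
position: [0.4715, 0.0746, 0.125]
ee_rot: [0.667, 0.745, -0.0, 0.0]
ft_force: [-0.5, -0.2, -0.5]
grip_width: 0.151
grasp_force: 0.0
9.85 [0.47150942 0.0745957  0.1249936 ] [-0.0749  0.1433]
0.57 [ 0.58221647 -0.11622082] [ 0.015 -0.058]
[-0.0042 -0.0004  0.1008] [0.001 0.    0.   ]
```

View pics/w2.png

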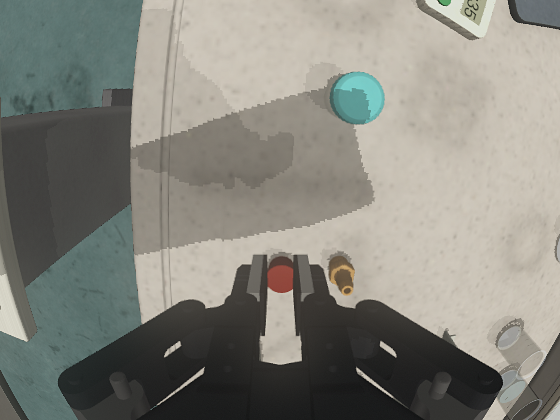

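```bash
python3 -m inch '[[[0,0,0.03,0,0,0,0.7],[0,0,0.06,0,0,0,0.7],[0,0,0.085,0,0,0,0.7],[0,0,0.098,0,0,0,0.7],[0,0,0.1,0,0,0,0.7],[-0.01,0,0.1,0,0,0,0.7],[-0.02,0,0.1,0,0,0,0.7],[-0.03,0,0.1,0,0,0,0.7],[-0.04,0,0.1,0,0,0,0.7],[-0.05,0,0.1,0,0,0,0.7]]]' && python3 -m inch '[[[-0.012,0,0,0,0,0,0.7],[-0.024,0,0,0,0,0,0.7],[-0.036,0.001,0,0,0,0,0.7],[-0.048,0.004,0,0,0,0,0.7],[-0.06,0.008,0,0,0,0,0.7],[-0.072,0.012,0,0,0,0,0.7],[-0.084,0.016,0,0,0,0,0.7],[-0.096,0.02,0,0,0,0,0.7],[-0.108,0.023,0,0,0,0,0.7],[-0.112,0.023,0,0,0,0,0.7]]]' && python3 -m inch '[[[0,0,0,0,0,0,0.7],[0.01,0,-0.01,0,0,0,0.7],[0.015,0,-0.04,0,0,0,0.7],[0.02,0,-0.08,0,0,0,0.7],[0.04,0,-0.12,0,0,0,0.7],[0.07,0,-0.15,0,0,0,0.7],[0.1,0,-0.18,0,0,0,0.7],[0.13,0,-0.2,0,0,0,0.7],[0.16,0,-0.2,0,0,0,0.7],[0.18,0,-0.2,0,0,0,0.7]]]'
```

```text
clock: 11.0
position: [0.4791, 0.0204, 0.0247]
ee_rot: [0.669, 0.743, 0.0, 0.0]
ft_force: [0.1, 0.9, -0.2]
grip_width: 0.149
grasp_force: 0.1
clock: 12.0
position: [0.5138, -0.0889, 0.0242]
ee_rot: [0.67, 0.743, -0.0, 0.0]
ft_force: [-0.5, -0.3, 1.1]
grip_width: 0.15
grasp_force: 0.1
clock: 13.0
position: [0.4934, 0.0957, 0.2258]
ee_rot: [0.668, 0.745, 0.001, 0.001]
ft_force: [-0.3, 0.2, -0.6]
grip_width: 0.148
grasp_force: 0.0
```

```bash
python3 -m inch '[[[0.03,0,0,0,0,0,0.7],[0.06,0,0,0,0,0,0.7],[0.09,0,0,0,0,0,0.7],[0.11,0,0,0,0,0,0.7],[0.12,0,0,0,0,0,0.7],[0.12,0,0,0,0,0,0.7]]]'
python3 - <<'E'
from h import *
im=imaging.camera('top')[165:260,210:350]
cv2.imwrite('pics/t4.png',cv2.resize(im,None,fx=5.7,fy=5.7,interpolation=cv2.INTER_CUBIC))
b=im.astype(int);m=((b[...,2]>60)&(b[...,1]<35)&(b[...,0]<35)).astype(np.uint8)
n,_,s,c=cv2.connectedComponentsWithStats(m)
for i in range(1,n):
    if s[i,4]>8: print(s[i,4],w2f(px2w('top',c[i]+[210,165],.015)).round(3))
E
```

```text
clock: 13.6
position: [0.4808, 0.2131, 0.2247]
ee_rot: [0.668, 0.744, 0.0, -0.0]
ft_force: [-0.0, -0.9, 0.3]
grip_width: 0.149
grasp_force: 0.0
39 [ 0.055 -0.047]
40 [ 0.006 -0.064]
41 [-0.05  -0.046]
```

View pics/t4.png

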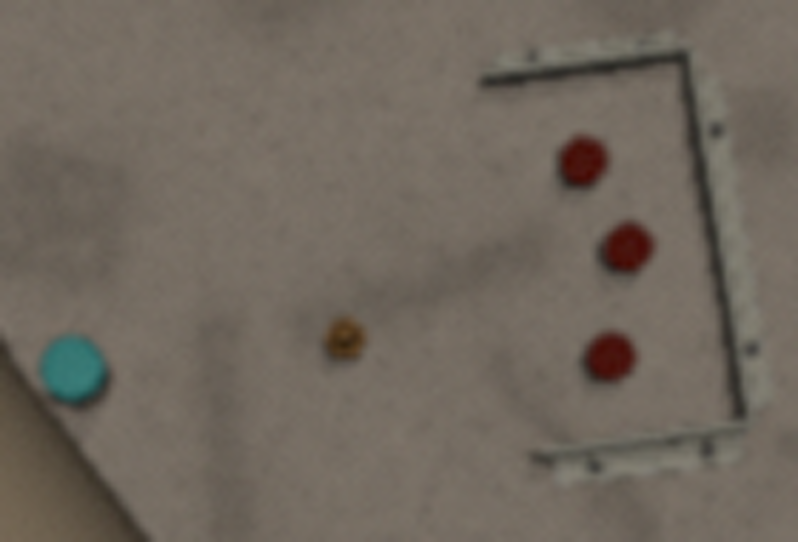

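The crop shows all three bungs at (583,160), (628,247) and (610,357), well inside the fence. The adapter (344,338) and the vial (73,368) have not moved.

```bash
python3 -c "
from workcell import order
print(order.hand_in())"
```

```text
the job is handed in; nothing more can be done
None
```

All three bungs were pushed wholly inside the fence without lifting; the adapter and vial stand where they were, the arm never went near the timer, tape roll or petri dish, and the job was handed in after about 14 s of the 51 s allowed.

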